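# Tip the pigment sticks into the V-trough and close up the row

### The arm

A 6-joint arm with a two-finger parallel gripper is mounted at the origin on the work surface. World frame = base frame: x ahead of the robot, y to its left, z up, the work surface at z = 0. Lengths are in m, angles in rad, forces in N, time in s.
With the tool pointing down it reaches from about 0.25 to 0.775 m from the base axis. Payload 4 kg.
Tool frame: the origin (TCP) lies at the very end of the fingers, on their centre line; the grasp point (between the pads) lies 19 mm behind it; x points along the fingers, y is the direction in which the jaws open and shut, and the axes are right-handed (so a half turn about x gives the same grasp; the last joint's range is limited). The gripper opens to 94 mm and grips with 3 to 60 N. Pads are 16 mm wide; open, the fingers measure 119 mm over their backs; the gripper's body (75 mm by 177 mm) begins 78 mm behind the grasp point.
Start: joints at [-1.204, 0.087, 1.371, -0, 1.684, -0.103], TCP at [0.249, -0.49, 0.206] pointing down, gripper open.
Joint ranges: [-3.1, 3.1], [-0.76, 2.03], [0.27, 2.55], [-1.08, 4.22], [0.17, 2.65], [-2.57, 2.57]. Speed limits (rad/s): [2.79, 2.79, 3.14, 3.14, 3.14, 3.14].

### API

Orientations are given as [roll, pitch, yaw] about the fixed x, y, z axes, in that order (R = Rz(yaw) Ry(pitch) Rx(roll)).
In Python, from bench import robot gives the robot as it stands.
- The arm moves only by the tool carry_out, never from a script. Its argument "targets" is a list of rows, each a list of 5 numbers: the closure, from 0 (fully open) to 1 (shut), then the shift along the tool's x, y, z in cm, then the turn about the tool's x in degrees. In form: [[fingers, tx, ty, tz, turn], ...]. A call has 1 to 20 rows; each row shifts and turns the commanded pose from where the row before left it, along the tool's axes as they then stand; what a row does not reach is not made up. A row lasts 1/10 s, in which the tool goes at most 50 mm and 8.59 degrees, less where a joint would pass 70% of its speed; a pose out of reach is approached as far as the arm can. A call is refused whole if a number of a shift passes 5 or a number of a turn 8.59, either way. A call with a gripper value outside its range is refused whole. The fingers move at their own pace and stop on an object; the grip force is fixed at half the most. Time passes only in rows, so rows that do not move let the fingers close. It gives the time, the measured TCP pose, the force and the opening at its end, in the units of the state.
- robot.get_obs(): the state, without advancing time (a new reading comes with each control period).
- robot.snapshot(name): name is "scene" or "top" or "wrist"; returns a dict with "image" (480x640x3 uint8, red, green, blue), "camera_matrix" (3x3 intrinsics, pixels), "distortion" ([k1, k2, p1, p2, k3] as OpenCV has them; the pictures are not rectified), "pose" (4x4, takes a point from camera to world coordinates). Camera axes: x right, y up, looking along -z (the intrinsics and any distortion apply to the point x, -y, -z); pixel columns grow to the right and rows downward; lengths in m; the calibration is good to about 2 mm. A picture is of the moment at which its call begins. There is no depth.
- robot.close_job(): hands the job in, once; it reports no verdict.
The state is a dict: "time": time; "joint_positions": joint angles; "qvel": joint speeds; "joint_torque": joint torques, N m; "tool_pos": TCP position; "ee_rot": TCP orientation; "wrist_force": force on the tool from outside, world axes, zero at the start; "wrist_torque": the same for the moment, N m; "width": finger opening in m.
Only numpy, scipy, OpenCV 4.12 (cv2) and the standard library are available. Lean on these libraries where they do the work, as an engineer would, in place of code of your own. Each camera call takes 0.05 s, during which the arm holds its last target. There are 200 camera calls.

### The job

Take the small tray by its upright handle plate and tip it, open side down, close over the aluminium V-trough so that both pigment sticks roll gently into the trough between stop and keeper; their skin is still soft, so never touch them with the gripper and do not drop them from a height. Stand the empty tray upright on the bench again, then slide the wooden keeper by its handle until the two sticks lie end to end in the fold, with no gaps, snug against the steel stop; do not force it, and leave the other things on the bench alone.

Things in the scene. Friction and masses are not known exactly. Their poses are not given: they have to be found in the camera images.
- trough: Fixed V-trough: 350 mm of aluminium angle (60 mm legs, 90 degree V opening upward) on a wooden cradle with a 106 x 360 mm base. Origin: centre of the underside, on the bench. y runs along the fold, x across, z up. Inside of the fold 20 mm above the bench; upper edges 62 mm above it, 45 mm either side of the fold. A stick lying in the fold has its centre at x = 0, z = 41 mm.
- stop_face (a point): Point on the inner face of the fixed steel stop plate that closes the trough's -y end: on the fold line at trough y = -160 mm, x = 0, z = 41 mm. The plate is 10 mm thick, its top 80 mm above the bench. Axes as the trough's.
- keeper (a joint): How far (m) the sliding wooden keeper block has moved along the fold towards the stop (trough -y). At value j its face is at trough y = 0.140 - j. About 2 N of friction; stays where left; range 0 to 0.160; starts at 0 to 0.025. With both sticks end to end and no gaps between stop and keeper it reads 0.110.
- keeper_grip (a point): Grasp point in the keeper's upright wooden handle, 105 mm above the bench. Handle: 14 mm thick across the fold (x), 26 mm along it (y), from about 66 to 126 mm above the bench. The keeper block is 30 mm long along the fold; this point lies 15 mm behind its face. Axes as the trough's.
- tray_grip (a point): Grasp point in the upright wooden handle plate at the back of the loose tipping tray, 85 mm above its underside. Axes are the tray's: y along its length, z up, open side at -x (at the start roughly towards the robot). Plate: 12 mm thick in x, 60 mm wide in y, top 108 mm above the underside.
- tray_lip (a point): Middle of the lower edge of the tray's open side: at x = -47 mm, z = -85 mm from the grasp point. That side has only a lip 3 mm above the floor; the sticks roll out over it once the tray is tipped about 37 degrees or more, open side down (tray turned negatively about its y axis), or sooner if it is jerked.
- stick_short_center (a point): Centre of the shorter round pigment stick, 30 mm in diameter, 85 mm long, about 0.09 kg; x axis along its length. It starts in either compartment of the tray.
- stick_long_center (a point): Centre of the longer round pigment stick, 30 mm in diameter, 105 mm long, about 0.12 kg; x axis along its length. It starts in the other compartment.
- tray: The tray: aluminium, 0.3 kg empty, 238 mm long (y), floor 3 mm thick and 40 mm wide; back wall 30 mm high; end walls and a middle divider (24 mm high) make two compartments with one stick in each, lying along y. Origin at its underside, 27 mm in front (towards the open side, -x) of the handle plate's middle.
- stick_short: The shorter stick again; origin on its surface, so use the centre.
- stick_long: The longer stick again; origin on its surface, so use the centre.
- jar: Bystander, to be left alone: round glass jar with a steel cap, 72 mm across, 110 mm high. Origin: centre of its underside.
- mug: Bystander, to be left alone: white mug, 80 mm across, 90 mm high. Origin: centre of its underside.
- can: Bystander, to be left alone: round paint can, 80 mm across, 100 mm high. Origin: centre of its underside.
- knife: Bystander, to be left alone: palette knife (spatula) lying flat. Origin: about its handle's middle, underside.
- offcut: Bystander, to be left alone: flat wooden stretcher offcut, 45 x 150 x 20 mm. Origin: centre of its underside.
There are look-alikes about, which are no part of the job. What is shaped like the stick_long but green is not meant.

How it is judged:
On the way, in this order (a step that is already met when the one before it is completed fails the run):
1. the tray is tipped over the trough (angle between tray_grip's own z axis and vertical above 0.4 rad and horizontal distance between tray and trough below 0.15 m), for 0.05 s.
2. both sticks lie in the fold and the tray stands upright on the bench again (x of stick_short_center in the frame of trough between -0.004 and 0.004 m and z of stick_short_center in the frame of trough between 0.0372132 and 0.0452132 m and y of stick_short_center in the frame of trough between -0.16 and 0.15 m and angle between the x axis of each of stick_short_center, stick_long_center and the y axis of trough, either way round below 0.06 rad and x of stick_long_center in the frame of trough between -0.004 and 0.004 m and z of stick_long_center in the frame of trough between 0.0372132 and 0.0452132 m and y of stick_long_center in the frame of trough between -0.16 and 0.15 m and angle between tray_grip's own z axis and vertical below 0.06 rad and height (world z) of tray_grip between 0.078 and 0.091 m), for 0.2 s.
At the end, for the whole second after the job is handed in: Both sticks lie in the fold between stop and keeper (centres within 4 mm of the fold line's sideways and height position, axes within 0.06 rad of it), all gaps in the row together under 3 mm (keeper joint above 0.107), the tray stands upright on the bench (within 0.06 rad), everything at rest (all of step 2 and value of joint keeper above 0.107 m and linear speed of each of tray, stick_short, stick_long below 0.02 m/s); the robot touches nothing.
It fails at once if the gripper or arm touches a stick (contact force between any of stick_short, stick_long and the fingers above 0.5 N or contact force between any of stick_short, stick_long and the arm above 0.5 N).
It fails at once if a stick is dropped from a height (faster than 1.4 m/s) (linear speed of any of stick_short, stick_long above 1.4 m/s).
It fails at once if the row is forced (more than 45 N between stick and trough) (contact force between any of stick_short, stick_long and trough above 45 N).
It fails at once if a bystander is moved more than 30 mm (distance of any of jar, mug, can, knife, offcut from where it was at the start of the episode above 0.03 m).
It also fails if it takes over 64 s, if anything falls off the work surface, if the arm or the gripper's body presses on something with over 40 N, if the wrist force passes 120 N, or if a joint passes its speed limit or range.

## Working session

There is one attempt and no reset: what is moved stays moved. The work goes in short steps, Python scripts to look and compute and a tool call to move; the robot and the scene stay as the last step left them, time stands still between calls to the robot, and variables do not carry over. Pictures are saved under pics/ and viewed, about 8 in all and at most 12, crops included, and the job is handed in when it is done.

Besides the shell and the picture viewer there is one more tool, called after "Call:" in YAML: its name, and indented under it one key for each argument. carry_out: Moves the arm, as the interface text tells. Its arguments: {"type":"object","properties":{"targets":{"type":"array","items":{"type":"array","items":{"type":"number"}}}},"required":["targets"]}

```bash
ls; mkdir -p pics
python3 - <<'E'
from bench import robot
import cv2, pickle
o=robot.get_obs(); print({k:o[k] for k in('time','tool_pos','ee_rot','width')})
for n in('scene','top'):
    s=robot.snapshot(n); cv2.imwrite(f'pics/{n}0.png',s['image'][:,:,::-1]); pickle.dump(s,open(f'{n}0.pkl','wb'))
    print(n,s['camera_matrix'].tolist(),s['distortion'],s['pose'].round(3).tolist() if hasattr(s['pose'],'round') else s['pose'])
E
```

```text
pics
{'time': 0.0, 'tool_pos': array([ 0.24879299, -0.48993099,  0.20434288]), 'ee_rot': array([-1.66243204,  1.56870725,  1.94893575]), 'width': 0.09404458748788833}
scene [[539.8690881349437, 0.0, 319.891189020486], [0.0, 539.8690881349437, 244.73934784193338], [0.0, 0.0, 1.0]] [-0.15229836  0.          0.          0.          0.        ] [[0.835, -0.471, 0.283, 0.845], [0.55, 0.71, -0.44, -0.534], [0.006, 0.523, 0.852, 1.153], [0.0, 0.0, 0.0, 1.0]]
top [[480.1390310643724, 0.0, 314.31622378848743], [0.0, 480.1390310643724, 247.1625609935232], [0.0, 0.0, 1.0]] [-0.09671073  0.          0.          0.          0.        ] [[0.003, 0.989, -0.146, 0.324], [-1.0, 0.002, -0.004, 0.016], [-0.003, 0.146, 0.989, 1.417], [0.0, 0.0, 0.0, 1.0]]
```

View pics/top0.png

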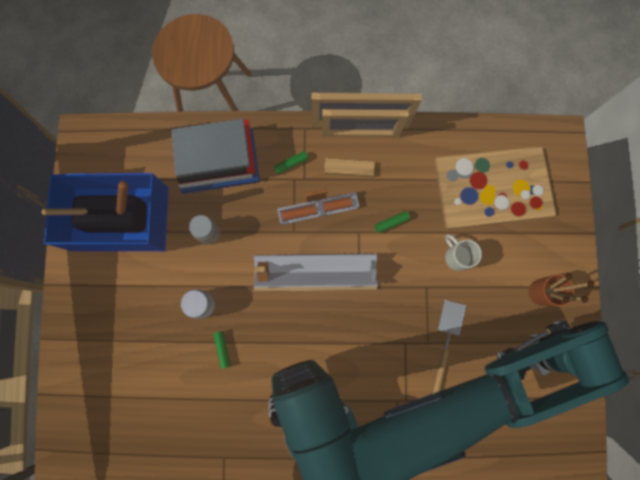

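View pics/scene0.png

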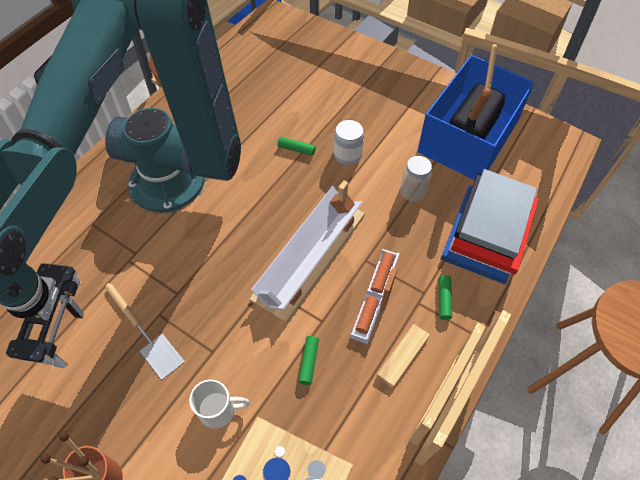

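```bash
cat > h.py <<'E'
import numpy as np, cv2, pickle
from scipy.spatial.transform import Rotation as Ro
def ray(s,p):
    u=cv2.undistortPoints(np.array([[p]],float),np.array(s['camera_matrix']),np.array(s['distortion']))[0,0]
    T=np.array(s['pose']); d=T[:3,:3]@np.array([u[0],-u[1],-1.]); return T[:3,3],d
def at_z(s,p,z):
    o,d=ray(s,p); return (o+d*(z-o[2])/d[2]).round(4)
def proj(s,X):
    T=np.array(s['pose']); c=(np.array(X)-T[:3,3])@T[:3,:3]; c=c*[1,-1,-1]
    return cv2.projectPoints(c.reshape(-1,1,3),np.zeros(3),np.zeros(3),np.array(s['camera_matrix']),np.array(s['distortion']))[0][:,0]
E
python3 - <<'E'
import cv2,numpy as np
a=cv2.imread('pics/top0.png')[180:300,240:400]; b=cv2.imread('pics/scene0.png')[175:350,245:415]
a=cv2.resize(a,(800,600),interpolation=cv2.INTER_CUBIC); b=cv2.resize(b,None,fx=3.4,fy=3.4,interpolation=cv2.INTER_CUBIC)
cv2.imwrite('pics/c1.png',a); cv2.imwrite('pics/c2.png',b)
from h import *
from bench import robot
o=robot.get_obs(); print(Ro.from_euler('xyz',o['ee_rot']).as_matrix().round(3), o['joint_positions'])
s=pickle.load(open('top0.pkl','rb'))
for p in[(318,208),(254,272),(378,272)]: print(at_z(s,p,0.03))
E
```

```text
[[-0.001  0.453 -0.892]
 [ 0.002 -0.892 -0.453]
 [-1.    -0.002 -0.   ]] [-1.20408895e+00  8.78625567e-02  1.37210763e+00 -2.15135037e-05
  1.68356928e+00 -1.03096419e-01]
[0.6463 0.0107 0.03  ]
[0.4558 0.1963 0.03  ]
[ 0.4568 -0.1638  0.03  ]
```

View pics/c1.png

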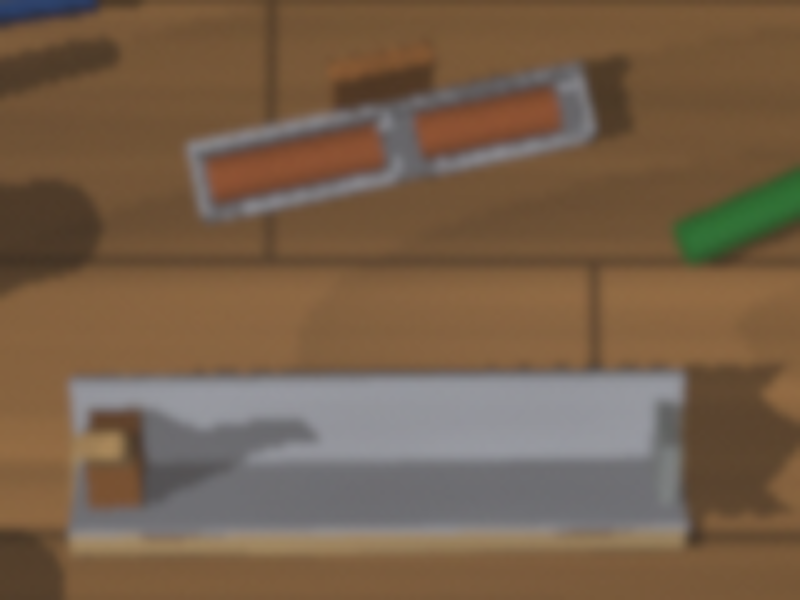

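View pics/c2.png

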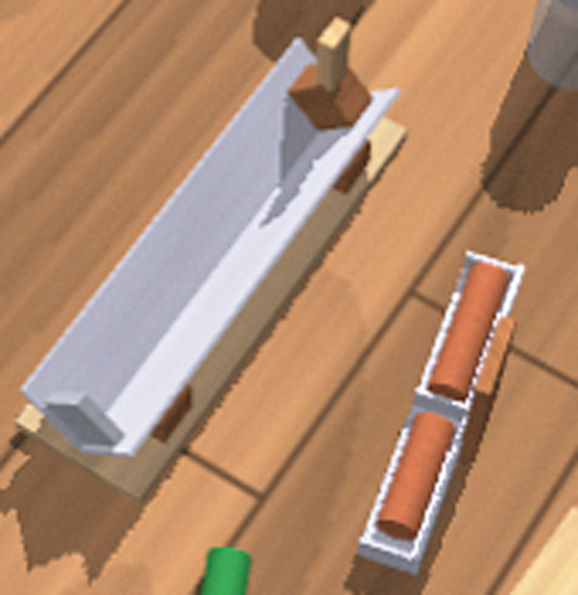

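Top picture: tray with two orange sticks at (297,212) and (338,205), plate at (316,192). The trough spans (254–378, 255–287) with the keeper at (263,271) and the stop at (373,271). Look-alikes are the green sticks at (292,162), (394,221) and (221,350), which aren't meant; the close crop confirms the orange pair in the tray.

Run:
```python
from h import *
t=pickle.load(open('top0.pkl','rb')); s=pickle.load(open('scene0.pkl','rb'))
T=lambda x,y,z: at_z(t,(240+(x+.5)/5-.5,180+(y+.5)/5-.5),z)
S=lambda x,y,z: at_z(s,(245+(x+.5)/3.4-.5,175+(y+.5)/3.4-.5),z)
print('trough T',T(70,380,.062),T(684,373,.062),T(72,533,.062),T(686,528,.062))
print('trough S',S(398,92,.062),S(133,452,.062),S(300,40,.062),S(25,388,.062))
print('tray T back',T(187,143,.03),T(582,62,.03),'front',T(207,220,.024),T(597,130,.024))
print('tray S front/back',S(468,254,.024),S(522,267,.03),S(362,545,.024),S(415,568,.03))
print('plate T',T(330,68,.108),T(433,48,.108),'S',S(511,320,.108))
print('keeper handle T',T(115,446,.126),'S',S(335,30,.126))
```

```text
trough T [0.4997 0.1942 0.062 ] [ 0.5046 -0.1559  0.062 ] [0.4125 0.1913 0.062 ] [ 0.4163 -0.1557  0.062 ]
trough S [0.4997 0.1923 0.062 ] [ 0.5051 -0.1519  0.062 ] [0.4138 0.1928 0.062 ] [ 0.4182 -0.1536  0.062 ]
tray T back [0.6455 0.1321 0.03  ] [ 0.6955 -0.1023  0.03  ] front [0.6003 0.12   0.024 ] [ 0.6554 -0.1113  0.024 ]
tray S front/back [0.6039 0.122  0.024 ] [0.643  0.1305 0.03  ] [ 0.6577 -0.1105  0.024 ] [ 0.696  -0.1075  0.03  ]
plate T [0.6707 0.0459 0.108 ] [ 0.6824 -0.0119  0.108 ] S [0.6705 0.0451 0.108 ]
keeper handle T [0.4555 0.1606 0.126 ] S [0.4549 0.1714 0.126 ]
```

Call:
carry_out:
  targets:
    - [0,0,-1.7,-4.0,0]
    - [0,0,-1.7,-4.0,0]
    - [0,0,-1.7,-4.0,0]
    - [0,0,-1.7,-4.0,0]
    - [0,0,-1.7,-4.0,0]
    - [0,0,-1.7,-4.0,0]
    - [0,0,-1.7,-4.0,0]
    - [0,0,-1.7,-4.0,0]
    - [0,0,-1.7,-4.0,0]
    - [0,0,-1.7,-4.0,0]
    - [0,0,-1.7,-4.0,0]
    - [0,0,-1.7,-4.0,0]
    - [0,0,-1.7,-4.0,0]
    - [0,0,-1.7,-4.0,0]
    - [0,0,-1.7,-4.0,0]
    - [0,0,0,0,7.3]
    - [0,0,0,0,7.3]
    - [0,0,0,0,0]
    - [0,0,0,0,0]

```text
time: 2.0
tool_pos: [0.6683, 0.0085, 0.2049]
ee_rot: [-0.213, 1.57, -3.137]
wrist_force: [-0.8, 0.1, -0.1]
width: 0.0941
```

```bash
cat >> h.py <<'E'
def to(o,X):  # world TCP target -> tool-axis shift in cm
    R=Ro.from_euler('xyz',o['ee_rot']).as_matrix(); d=R.T@(np.array(X)-o['tool_pos'])
    return (d*100).round(2), R
E
python3 - <<'E'
from h import *
from bench import robot
o=robot.get_obs(); print(o['time'],o['tool_pos'],o['joint_positions'].round(3)); d,R=to(o,[.676,.016,.066]); print(d,R.round(3))
s=robot.snapshot('wrist'); pickle.dump(s,open('w1.pkl','wb')); cv2.imwrite('pics/w1.png',s['image'][:,:,::-1]); print(np.round(s['pose'],3))
E
```

```text
2.0 [0.66831862 0.00852989 0.20487514] [-0.072  0.357  1.05  -0.     1.736  1.281]
[13.89 -0.56 -0.93] [[-0.001  0.216 -0.976]
 [-0.    -0.976 -0.216]
 [-1.    -0.     0.001]]
[[ 0.215  0.943  0.253  0.742]
 [-0.977  0.208  0.055  0.026]
 [-0.001 -0.259  0.966  0.385]
 [ 0.     0.     0.     1.   ]]
```

View pics/w1.png

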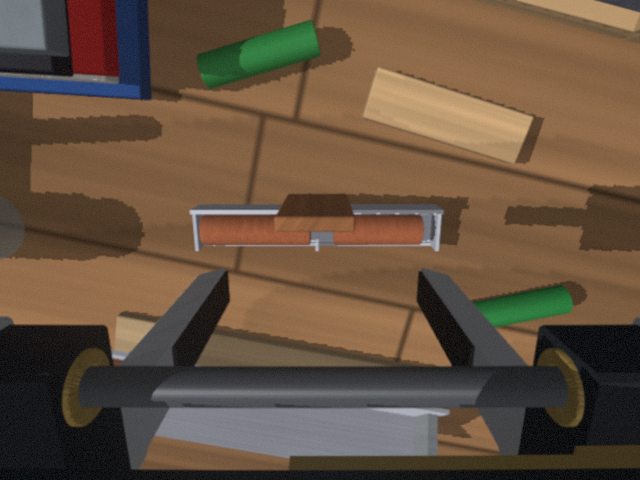

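Run:
```python
from h import *
s=pickle.load(open('w1.pkl','rb'))
for p in[(275,224),(355,224),(315,230),(315,219)]: print(p,at_z(s,p,.108))
print('tray ends z24/30',at_z(s,(192,210),.03),at_z(s,(442,207),.03))
g=cv2.resize(s['image'][180:260,180:460,::-1],(784,224),interpolation=cv2.INTER_CUBIC); cv2.imwrite('pics/w1c.png',g)
```

```text
(275, 224) [0.6688 0.0459 0.108 ]
(355, 224) [ 0.6816 -0.0118  0.108 ]
(315, 230) [0.6707 0.0161 0.108 ]
(315, 219) [0.6789 0.0178 0.108 ]
tray ends z24/30 [0.6448 0.1305 0.03  ] [ 0.6982 -0.0982  0.03  ]
```

View pics/w1c.png

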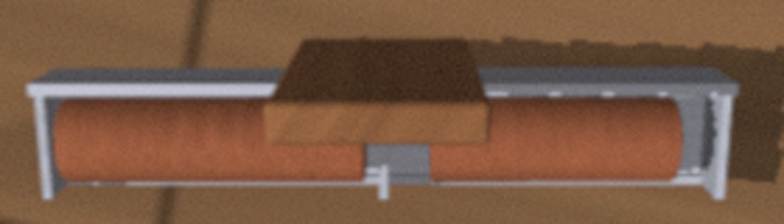

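Call:
carry_out:
  targets:
    - [0,0,-0.7,-0.8,0]
    - [0,3.5,0,0,0]
    - [0,3.5,0,0,0]
    - [0,2.5,0,0,0]
    - [0,2.5,0,0,0]
    - [0,1.9,0,0,0]
    - [0,0,0,0,0]
    - [0.25,0,0,0,0]
    - [0.3,0,0,0,0]
    - [0.4,0,0,0,0]
    - [1,0,0,0,0]
    - [1,0,0,0,0]
    - [1,0,0,0,0]
    - [1,0,0,0,0]
    - [1,0,0,0,0]

```text
time: 3.55
tool_pos: [0.6755, 0.0168, 0.0676]
ee_rot: [2.608, 1.569, -0.318]
wrist_force: [-0.3, -2.1, 4.5]
width: 0.0598
```

Call:
carry_out:
  targets:
    - [1,-0.5,0,0,0]
    - [1,-1.0,0,0,0]
    - [1,-1.5,0,0,0]
    - [1,-1.5,0,0,0]
    - [1,-1.5,0,0,0]
    - [1,-1.5,0,0,0]
    - [1,-1.0,0,0,1.5]
    - [1,-0.8,0,0,2.3]
    - [1,-0.4,0,0,2.6]
    - [1,-0.2,0,0,2.3]
    - [1,0,0,0,1.8]
    - [1,0,0,0,1.2]
    - [1,0,0,0,0]
    - [1,0,0,0,0]
    - [1,0,0,0,0]

```text
time: 5.05
tool_pos: [0.6748, 0.0171, 0.1654]
ee_rot: [0.306, 1.571, -2.825]
wrist_force: [0.2, -0.5, -5.6]
width: 0.0603
```

```bash
cat > snap.py <<'E'
import sys
from h import *
from bench import robot
n,x0,y0,x1,y1,f=sys.argv[1],*map(int,sys.argv[2:7])
s=robot.snapshot('scene'); t=robot.snapshot('wrist')
pickle.dump((s,t),open(n+'.pkl','wb'))
a=cv2.resize(s['image'][y0:y1,x0:x1,::-1],None,fx=f,fy=f,interpolation=cv2.INTER_CUBIC)
b=t['image'][::-1][::-1][:,:,::-1]; h=a.shape[0]; b=cv2.resize(b,(int(640*.5),240))
c=np.zeros((max(h,240),a.shape[1]+320,3),np.uint8); c[:h,:a.shape[1]]=a; c[:240,a.shape[1]:]=b
cv2.imwrite(f'pics/{n}.png',c); o=robot.get_obs(); print(o['time'],o['tool_pos'].round(4),o['wrist_force'].round(1),o['wrist_torque'].round(2),o['width'],c.shape)
print(Ro.from_euler('xyz',o['ee_rot']).as_matrix().round(4))
E
python3 snap.py g1 230 130 470 350 2
```

```text
5.15 [0.6748 0.0171 0.1654] [-1.1 -0.9 -4. ] [ 0.06 -0.03  0.02] 0.05972511308101253 (440, 800, 3)
[[-1.000e-04  1.080e-02 -9.999e-01]
 [-1.000e-04 -9.999e-01 -1.080e-02]
 [-1.000e+00  1.000e-04  1.000e-04]]
```

View pics/g1.png

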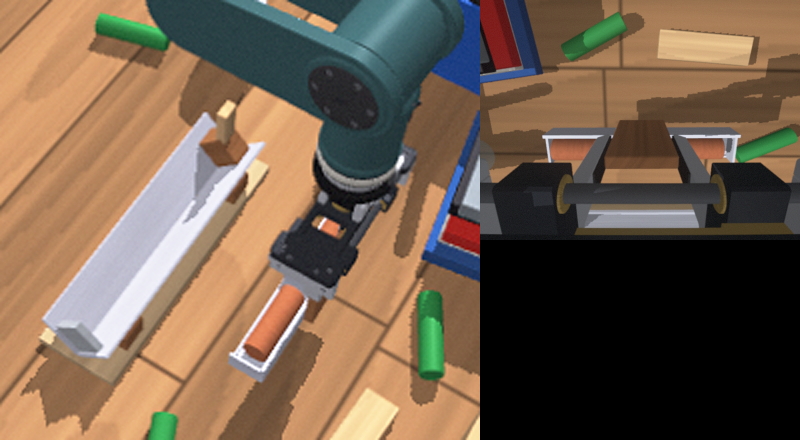

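```bash
cat >> h.py <<'E'
def traypt(grip,yaw,th,p): # p rel. grip in tray frame, th = tip angle (open side down, +)
    return np.array(grip)+Ro.from_euler('zy',0*np.array([1,1])).apply([0,0,0])+(Ro.from_euler('z',yaw)*Ro.from_euler('y',-th)).apply(p)
E
sed -i 's/+Ro.from_euler(.zy.,0\*np.array(\[1,1\])).apply(\[0,0,0\])//' h.py
python3 - <<'E'
from h import *
s,t=pickle.load(open('g1.pkl','rb'))
g=[.6748,.0171,.1844]
for th in(0,5,10,15,20,25,30):
    r=np.radians(th)
    print(th,*[proj(t,[traypt(g,.011,r,p)])[0].round(0) for p in([-4,119,-55],[-4,-119,-55],[-47,119,-61],[6,30,23],[6,30,-50])] if 0 else [proj(t,[traypt(g,.011,r,np.array(p)/1e3)])[0].round(0) for p in([-4,119,-55],[-4,-119,-55],[-47,119,-61],[6,30,23],[-6,30,23])])
cv2.imwrite('pics/g1w.png',t['image'][200:400,100:560,::-1])
E
```

```text
0 [126. 268.] [524. 268.] [139. 328.] [249. 313.] [251. 340.]
5 [125. 260.] [525. 260.] [141. 318.] [249. 318.] [251. 343.]
10 [123. 253.] [526. 253.] [142. 307.] [249. 323.] [252. 347.]
15 [122. 246.] [528. 245.] [143. 297.] [250. 328.] [252. 349.]
20 [120. 238.] [530. 238.] [143. 286.] [250. 332.] [253. 352.]
25 [117. 231.] [532. 231.] [143. 276.] [250. 337.] [254. 354.]
30 [114. 225.] [535. 225.] [143. 266.] [251. 340.] [255. 355.]
```

View pics/g1w.png

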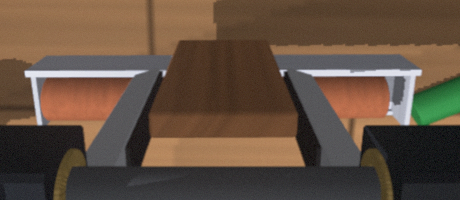

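Call:
carry_out:
  targets:
    - [1,0,0,0.5,0]
    - [1,0,0,1.0,0]
    - [1,0,0.1,1.5,0]
    - [1,0,0.1,2,0]
    - [1,0,0.1,2,0]
    - [1,0,0.1,2,0]
    - [1,0,0.1,2,0]
    - [1,0,0.1,2,0]
    - [1,0,0.1,2,0]
    - [1,0,0.1,1.8,0]
    - [1,0,0.1,1.3,0]
    - [1,0,0,0.9,0]
    - [1,0,0,0.5,0]
    - [1,0.5,0,0,0]
    - [1,1,0,0,0]
    - [1,1,0,0,0]
    - [1,1,0,0,0]
    - [1,0.5,0,0,0]
    - [1,0.2,0,0,0]
    - [1,0,0,0,0]

```text
time: 7.15
tool_pos: [0.4799, 0.006, 0.123]
ee_rot: [0.015, 1.57, -3.115]
wrist_force: [0.6, -0.0, -5.2]
width: 0.0597
```

Run:
```python
from h import *
from bench import robot
o=robot.get_obs(); print(o['time'],o['tool_pos'].round(4),o['wrist_force'].round(1),o['wrist_torque'].round(2))
s=robot.snapshot('scene'); t=robot.snapshot('wrist'); pickle.dump((s,t),open('g2.pkl','wb'))
a=cv2.resize(s['image'][160:340,230:400,::-1],None,fx=2.4,fy=2.4,interpolation=cv2.INTER_CUBIC)
b=cv2.resize(t['image'][:,:,::-1],(390,292)); c=np.zeros((600,800,3),np.uint8); c[:a.shape[0],:a.shape[1]]=a; c[:292,410:]=b
cv2.imwrite('pics/g2.png',c[:440])
```

```text
7.15 [0.4799 0.006  0.123 ] [ 0.6 -0.  -5.2] [ 0.01 -0.04 -0.03]
```

View pics/g2.png

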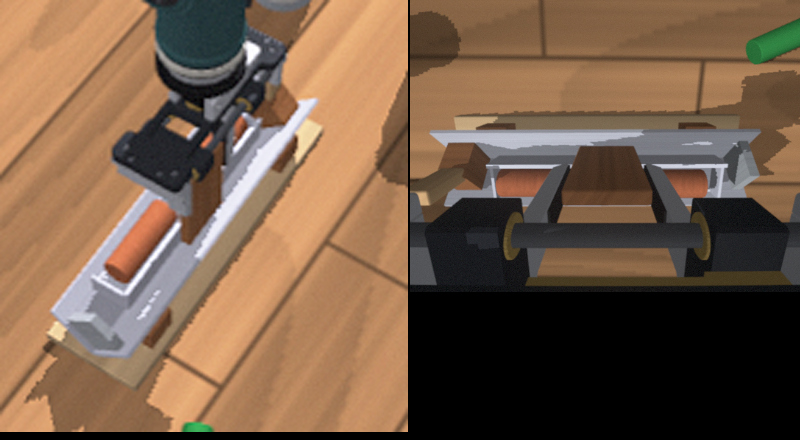

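Call:
carry_out:
  targets:
    - [1,0.2,0,0.2,0]
    - [1,0.2,0,0.3,0]
    - [1,0,0,0.3,0]
    - [1,0,0,0.1,0]
    - [1,-0.19,0,0.38,0]
    - [1,-0.18,0,0.38,0]
    - [1,-0.17,0,0.39,0]
    - [1,-0.15,0,0.4,0]
    - [1,0,0,0,0]

```text
time: 8.15
tool_pos: [0.4572, 0.0056, 0.1281]
ee_rot: [3.047, 1.565, -0.084]
wrist_force: [3.7, 0.9, 0.1]
width: 0.0595
```

```bash
cat > tilt.py <<'E'
# tilt estimate: image of tray edges vs. model; scores the dark-to-light match of the plate top corners and back wall
import sys
from h import *
from bench import robot
o=robot.get_obs(); t=robot.snapshot('wrist'); pickle.dump(t,open('wt.pkl','wb'))
R=Ro.from_euler('xyz',o['ee_rot']).as_matrix(); g=o['tool_pos']-R[:,0]*.019
print(o['time'],o['tool_pos'].round(4),o['wrist_force'].round(1),o['wrist_torque'].round(2),'w',round(o['width'],4))
G=cv2.GaussianBlur(cv2.cvtColor(t['image'],cv2.COLOR_RGB2GRAY),(3,3),0).astype(float)
gy=np.abs(cv2.Sobel(G,cv2.CV_64F,0,1))
ys=np.linspace(-.024,.024,30); out=[]
for d in np.arange(-5,65,1.):
    sc=0
    for x,z in((-.006,.023),(.006,.023)):
        q=np.array([traypt(g,.0108,np.radians(d),[x,y,z]) for y in ys]); p=proj(t,q)
        v=cv2.remap(gy.astype(np.float32),p[:,0].astype(np.float32),p[:,1].astype(np.float32),cv2.INTER_LINEAR); sc+=np.median(v)
    out.append((sc,d))
print('tilt cand',[(int(d),int(s)) for s,d in sorted(out)[::-1][:6]])
E
python3 tilt.py
```

```text
8.15 [0.4572 0.0056 0.1281] [3.7 0.9 0.1] [ 0.07 -1.16 -0.02] w 0.0595
tilt cand [(23, 97), (22, 84), (24, 74), (-5, 62), (21, 47), (25, 35)]
```

Run:
```python
from h import *
def est(t,g):
    G=cv2.GaussianBlur(cv2.cvtColor(t['image'],cv2.COLOR_RGB2GRAY),(3,3),0); gy=cv2.Sobel(G,cv2.CV_64F,0,1)
    col=gy[:,300:340].mean(1); print([(i,int(col[i])) for i in range(150,420) if abs(col[i])>25 and abs(col[i])>=abs(col[i-1:i+2]).max()])
    for c in(180,450):
        col=gy[:,c-8:c+8].mean(1); print(c,[(i,int(col[i])) for i in range(150,420) if abs(col[i])>35 and abs(col[i])>=abs(col[i-1:i+2]).max()])
    for th in(0,5,10,15,20,25,30):
        print(th,[proj(t,[traypt(g,.0108,np.radians(th),np.array(p)/1e3)])[0].round(0).tolist() for p in([-4,90,-55],[6,0,23],[-6,0,23])])
est(pickle.load(open('g2.pkl','rb'))[1],[.4799,.006,.142]); print(); est(pickle.load(open('wt.pkl','rb')),[.4572,.0056,.1471])
```

```text
[(182, -106), (191, 70), (212, 94), (218, 121), (229, -85), (232, -99), (240, -179), (315, 27), (337, 226), (339, -104), (366, -188), (407, 94)]
180 [(183, -98), (191, 60), (213, 102), (218, 117), (242, -127), (255, -109), (270, 340), (277, -429), (325, -170), (339, -38), (348, 35), (366, -76)]
450 [(182, -104), (190, 64), (201, -141), (212, 120), (217, 62), (235, 94), (238, -96), (254, -117), (270, 232), (277, -287), (325, 65), (338, -78), (366, -106)]
0 [[174.0, 268.0], [325.0, 313.0], [325.0, 340.0]]
5 [[173.0, 261.0], [325.0, 318.0], [325.0, 343.0]]
10 [[172.0, 253.0], [325.0, 323.0], [325.0, 346.0]]
15 [[171.0, 246.0], [325.0, 328.0], [325.0, 349.0]]
20 [[170.0, 239.0], [325.0, 332.0], [325.0, 352.0]]
25 [[168.0, 232.0], [325.0, 336.0], [325.0, 353.0]]
30 [[166.0, 225.0], [325.0, 340.0], [325.0, 355.0]]

[(153, -104), (160, 58), (176, 93), (181, 114), (207, -82), (212, 25), (216, -105), (221, -175), (312, 26), (334, 95), (366, -162), (408, 133)]
180 [(154, -99), (161, 61), (177, 102), (182, 117), (210, -139), (230, -61), (254, 328), (261, -215), (266, -187), (325, -138), (349, 37), (366, -78)]
450 [(152, -102), (160, 62), (171, -147), (175, 250), (181, 114), (197, -132), (229, -65), (254, 160), (260, -44), (265, -209), (366, -102)]
0 [[174.0, 268.0], [326.0, 312.0], [325.0, 339.0]]
5 [[173.0, 261.0], [326.0, 317.0], [325.0, 343.0]]
10 [[172.0, 253.0], [326.0, 322.0], [325.0, 346.0]]
15 [[171.0, 246.0], [326.0, 327.0], [325.0, 349.0]]
20 [[169.0, 239.0], [326.0, 332.0], [325.0, 351.0]]
25 [[167.0, 232.0], [325.0, 336.0], [325.0, 353.0]]
30 [[165.0, 225.0], [325.0, 340.0], [325.0, 354.0]]
```

Call:
carry_out:
  targets:
    - [1,-0.1,0,0.4,0]
    - [1,-0.1,0,0.4,0]
    - [1,-0.05,0,0.4,0]
    - [1,-0.05,0,0.4,0]
    - [1,0,0,0,0]

```text
time: 8.7
tool_pos: [0.4416, 0.0054, 0.1316]
ee_rot: [3.052, 1.564, -0.078]
wrist_force: [5.2, 0.4, 1.8]
width: 0.0599
```

```bash
cat > tilt.py <<'E'
from h import *
from bench import robot
from scipy.optimize import least_squares
o=robot.get_obs(); t=robot.snapshot('wrist'); pickle.dump(t,open('wt.pkl','wb'))
R=Ro.from_euler('xyz',o['ee_rot']).as_matrix(); g=o['tool_pos']-R[:,0]*.019
print(o['time'],o['tool_pos'].round(4),'trough x of grip',round(g[0]-.4585,4),o['wrist_force'].round(1),o['wrist_torque'].round(2),'w',round(o['width'],4))
G=cv2.GaussianBlur(cv2.cvtColor(t['image'],cv2.COLOR_RGB2GRAY),(3,3),0); gy=cv2.Sobel(G,cv2.CV_64F,0,1)
for c,h in((320,20),(180,8),(450,8)):
    col=gy[:,c-h:c+h].mean(1); print(c,[(i,int(col[i])) for i in range(120,420) if abs(col[i])>25 and abs(col[i])>=abs(col[i-1:i+2]).max()])
E
python3 tilt.py
```

```text
8.7 [0.4416 0.0054 0.1316] trough x of grip -0.0171 [5.2 0.4 1.8] [-0.03 -1.26 -0.01] w 0.0599
320 [(133, -96), (139, 53), (151, 96), (156, 116), (186, -54), (192, 25), (196, -140), (200, -160), (309, 25), (331, 87), (366, -172), (408, 113), (415, -57)]
180 [(134, -96), (140, 55), (152, 99), (156, 109), (187, -132), (210, -66), (237, 305), (244, -246), (251, 30), (290, -30), (293, 33), (325, -152), (349, 42), (366, -74)]
450 [(132, -107), (139, 55), (148, -26), (151, 154), (155, 110), (186, -156), (209, -69), (236, 142), (245, -231), (251, 29), (267, 45), (289, -28), (292, 31), (366, -103)]
```

Run:
```python
from h import *
from scipy.optimize import least_squares
g2=pickle.load(open('g2.pkl','rb'))[1]; T0=np.array(g2['pose'])
P=np.array([[-4,90,-55],[6,0,23],[-6,0,23]])/1e3
G0=np.array([.4799,.006,.142])
rows=lambda th,sx,sz:np.array([proj(g2,[traypt(G0+[sx,0,sz],.0108,th,p)])[0][1] for p in P])
r0=rows(0,0,0); m0=np.array([270,315,337])
for m in([254,312,334],[237,309,331]):
    dm=np.array(m)-m0
    for fz in(0,1):
        f=lambda v:np.r_[rows(v[0],v[1],v[2])-r0-dm, v[2]*(0 if fz else 1e5)]
        q=least_squares(f,[.2,0,0],x_scale=[.1,.001,.001]); print(np.degrees(q.x[0]).round(1),(q.x[1:]*1e3).round(1),q.fun.round(1))
```

```text
6.4 [3.8 0. ] [ 0.1  0.8 -0.9  0. ]
5.3 [7.1 7. ] [-0. -0. -0.  0.]
13.3 [7.7 0. ] [ 0.3  1.8 -2.1  0. ]
10.6 [14.4 14.9] [-0. -0.  0.  0.]
```

Call:
carry_out:
  targets:
    - [1,-0.05,0,0.4,0]
    - [1,-0.05,0,0.4,0]
    - [1,-0.05,0,0.4,0]
    - [1,0,0,0.4,0]
    - [1,0,0,0.4,0]
    - [1,0,0,0.4,0]
    - [1,0,0,0,0]

```text
time: 9.45
tool_pos: [0.4161, 0.0051, 0.1329]
ee_rot: [2.883, 1.568, -0.248]
wrist_force: [2.8, 0.4, 6.3]
width: 0.0597
```

```bash
python3 tilt.py
python3 - <<'E'
from h import *
t=pickle.load(open('wt.pkl','rb'));c=t['image'][60:420,:,::-1]; cv2.imwrite('pics/g3.png',c)
E
```

```text
9.45 [0.4161 0.0051 0.1329] trough x of grip -0.0425 [2.8 0.4 6.3] [ 0.01 -0.68  0.04] w 0.0597
320 [(162, -137), (167, -152), (309, 30), (327, 92), (366, -178), (407, 163)]
180 [(149, -140), (176, -60), (181, 29), (211, 234), (217, -331), (261, 40), (325, -138), (349, 39), (366, -78)]
450 [(153, -123), (175, -64), (180, 34), (198, -30), (210, 104), (216, -213), (244, 61), (366, -103)]
```

View pics/g3.png

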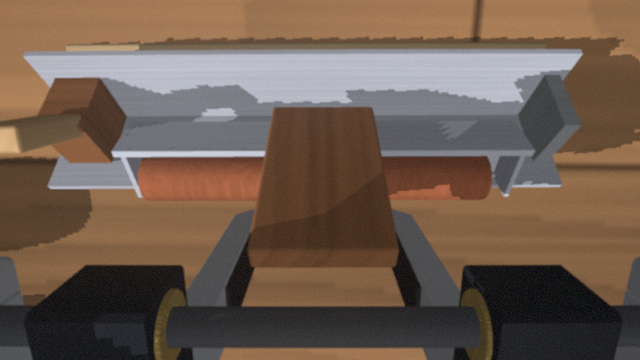

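```bash
cat > fit.py <<'E'
from h import *
import sys
from scipy.optimize import least_squares
g2=pickle.load(open('g2.pkl','rb'))[1]
P=np.array([[-4,90,-55],[6,0,23],[-6,0,23]])/1e3
G0=np.array([.4799,.006,.142])
rows=lambda th,sx,sz:np.array([proj(g2,[traypt(G0+[sx,0,sz],.0108,th,p)])[0][1] for p in P])
r0=rows(0,0,0); m0=np.array([270,315,337]); m=[float(a) for a in sys.argv[1:4]]; gx,gz=float(sys.argv[4]),float(sys.argv[5])+.019
for w in (1e5,1e3,0):
    q=least_squares(lambda v:np.r_[rows(*v)-r0-(m-m0),v[2]*w],[.3,.005,0],x_scale=[.1,.001,.001])
    th,sx,sz=q.x; L=traypt([gx+sx,0,gz+sz],0,th,[-.047,0,-.085]); B=traypt([gx+sx,0,gz+sz],0,th,[.006,0,-.085])
    print(np.degrees(th).round(1),'slip',(q.x[1:]*1e3).round(1),'res',q.fun[:3].round(1),'lip',(L*1e3).round(1)[[0,2]],'back',(B*1e3).round(1)[[0,2]])
E
python3 fit.py 211 309 327 -.0425 .1329
```

```text
25.4 slip [12.3  0. ] res [ 0.5  2.1 -2.6] lip [-36.1  55. ] back [11.8 77.7]
25.3 slip [12.6  0.6] res [ 0.5  2.  -2.6] lip [-36.1  55.6] back [11.8 78.2]
21.1 slip [19.8 17.2] res [0. 0. 0.] lip [-36.   72.9] back [13.4 91.9]
```

Call:
carry_out:
  targets:
    - [1,0,0,-0.3,0]
    - [1,0.4,0,-0.4,0]
    - [1,0.5,0,-0.5,0]
    - [1,0.5,0,-0.5,0]
    - [1,0.4,0,-0.4,0]
    - [1,0.1,0,-0.1,0]
    - [1,0,0,0.2,0]
    - [1,0,0,0.4,0]
    - [1,0,0,0.4,0]
    - [1,0.1,0,0.4,0]
    - [1,0.1,0,0.4,0]
    - [1,0.1,0,0.4,0]
    - [1,0,0,0,0]

```text
time: 10.8
tool_pos: [0.4145, 0.0054, 0.1083]
ee_rot: [-0.03, 1.57, 3.123]
wrist_force: [2.4, 0.1, -2.7]
width: 0.0598
```

```bash
python3 tilt.py
```

```text
10.8 [0.4145 0.0054 0.1083] trough x of grip -0.044 [ 2.4  0.1 -2.7] [-0.12 -0.61 -0.02] w 0.0598
320 [(131, -121), (136, -137), (311, 27), (324, 82), (366, -155), (411, 92)]
180 [(144, -154), (151, -70), (158, 35), (188, 167), (193, -276), (231, 122), (254, 107), (257, -175), (325, -136), (349, 38), (366, -76)]
450 [(144, -152), (181, -29), (187, 80), (192, -167), (230, 75), (235, 58), (240, 36), (253, 119), (256, -205), (366, -105)]
```

```bash
python3 fit.py 188 311 324 -.044 .1083
```

```text
37.7 slip [15.5  0. ] res [ 0.8  2.3 -3.2] lip [-13.6  31.3] back [28.3 63.8]
37.5 slip [15.8  0.8] res [ 0.8  2.2 -3. ] lip [-13.8  32. ] back [28.3 64.2]
31.3 slip [23.5 18.6] res [-0. -0. -0.] lip [-16.6  48.9] back [28.7 76.4]
```

Call:
carry_out:
  targets:
    - [1,0.1,0,0.35,0]
    - [1,0.1,0,0.35,0]
    - [1,0.15,0,0.35,0]
    - [1,0.15,0,0.35,0]
    - [1,0.15,0,0.35,0]
    - [1,0.15,0,0.35,0]
    - [1,0.15,0,0.35,0]
    - [1,0,0,0,0]
    - [1,0,0,0,0]

```text
time: 11.75
tool_pos: [0.391, 0.0051, 0.0999]
ee_rot: [2.984, 1.57, -0.147]
wrist_force: [2.1, -0.1, 2.8]
width: 0.0592
```

```bash
python3 tilt.py
python3 - <<'E'
from h import *
from bench import robot
t=pickle.load(open('wt.pkl','rb'));c=cv2.resize(t['image'][40:420,:,::-1],(640,380)); s=robot.snapshot('scene')
d=cv2.resize(s['image'][200:330,240:370,::-1],(220,220)); z=np.zeros((600,640,3),np.uint8); z[:380]=c; z[380:,:220]=d; cv2.imwrite('pics/g4.png',z)
E
```

```text
11.75 [0.391  0.0051 0.0999] trough x of grip -0.0675 [ 2.1 -0.1  2.8] [ 0.03 -0.46  0.1 ] w 0.0592
320 [(321, 104), (366, -192), (408, 164)]
180 [(163, 63), (168, -191), (199, 121), (220, 107), (224, -166), (325, -158), (348, 40), (366, -74)]
450 [(163, -86), (167, -131), (198, 77), (219, 64), (366, -102)]
```

```bash
python3 fit.py 163 312 321 -.0675 .0999
python3 - <<'E'
from h import *
t=pickle.load(open('wt.pkl','rb'))['image']
for c in(180,450): print(c,[(r,t[r,c].tolist()) for r in range(100,240,5)])
E
```

```text
52.7 slip [18.3  0. ] res [ 1.7  3.5 -5.4] lip [-10.  30.] back [22.1 72.2]
51.9 slip [19.   1.5] res [ 1.6  3.4 -5.1] lip [-10.6  31. ] back [22.1 72.7]
40.0 slip [29.6 26.2] res [-0.  0.  0.] lip [-19.2  49.8] back [21.4 83.9]
180 [(100, [183, 184, 197]), (105, [121, 123, 131]), (110, [122, 126, 134]), (115, [132, 134, 142]), (120, [150, 153, 163]), (125, [150, 152, 162]), (130, [148, 150, 161]), (135, [150, 152, 163]), (140, [153, 155, 164]), (145, [150, 152, 161]), (150, [150, 153, 161]), (155, [146, 148, 161]), (160, [149, 151, 160]), (165, [179, 178, 192]), (170, [160, 94, 65]), (175, [171, 104, 76]), (180, [170, 103, 74]), (185, [165, 98, 71]), (190, [161, 96, 70]), (195, [150, 88, 63]), (200, [137, 142, 146]), (205, [138, 142, 149]), (210, [144, 147, 153]), (215, [140, 139, 150]), (220, [170, 172, 180]), (225, [144, 108, 80]), (230, [145, 110, 75]), (235, [148, 109, 76])]
450 [(100, [175, 178, 190]), (105, [175, 179, 191]), (110, [119, 120, 128]), (115, [143, 144, 154]), (120, [151, 154, 164]), (125, [148, 149, 158]), (130, [141, 144, 154]), (135, [150, 154, 163]), (140, [147, 150, 161]), (145, [145, 146, 158]), (150, [152, 154, 164]), (155, [151, 155, 164]), (160, [154, 154, 166]), (165, [118, 120, 128]), (170, [101, 61, 40]), (175, [105, 63, 45]), (180, [108, 64, 44]), (185, [108, 62, 46]), (190, [107, 65, 46]), (195, [100, 60, 41]), (200, [99, 97, 105]), (205, [103, 103, 110]), (210, [103, 103, 108]), (215, [96, 97, 104]), (220, [126, 129, 136]), (225, [147, 109, 76]), (230, [143, 106, 72]), (235, [143, 108, 74])]
```

View pics/g4.png

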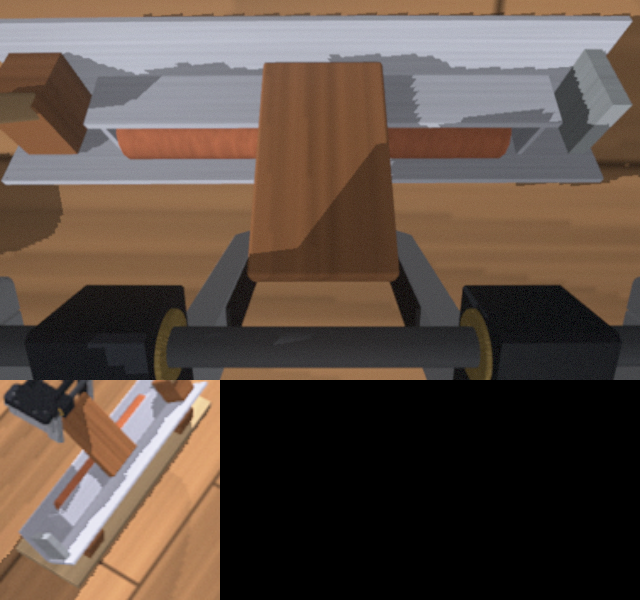

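Call:
carry_out:
  targets:
    - [1,0.2,0,-0.3,0]
    - [1,0.3,0,-0.4,0]
    - [1,0,0,0,0]
    - [1,0,0,0,0]
    - [1,-0.2,0,-0.2,0]
    - [1,-0.4,0,-0.3,0]
    - [1,-0.5,0,-0.4,0]
    - [1,-0.5,0,-0.4,0]
    - [1,-0.5,0,-0.4,0]
    - [1,-0.5,0,-0.4,0]
    - [1,-0.5,0,-0.4,0]
    - [1,-0.8,0,-0.6,0]
    - [1,-1.0,0,-0.5,0]
    - [1,-1.0,0,0,0]
    - [1,-1.5,0,0,0]
    - [1,-2,0,0,0]
    - [1,-1,0,0,0]
    - [1,0,0,0,0]

```text
time: 13.65
tool_pos: [0.4352, 0.0054, 0.2007]
ee_rot: [3.002, 1.566, -0.129]
wrist_force: [0.5, 0.6, -3.1]
width: 0.0594
```

```bash
python3 tilt.py
python3 - <<'E'
from h import *
w=pickle.load(open('wt.pkl','rb'))['image'].astype(int)
from bench import robot
for n in('scene','wrist'):
    s=robot.snapshot(n); im=s['image'].astype(int); h=cv2.cvtColor(s['image'],cv2.COLOR_RGB2HSV)
    m=((h[:,:,0]<11)&(h[:,:,1]>130)&(h[:,:,2]>60)).astype(np.uint8)
    k,l,st,c=cv2.connectedComponentsWithStats(m)
    print(n)
    for i in range(1,k):
        if st[i,4]>60:
            p=cv2.minAreaRect(np.argwhere(l==i)[:,::-1].astype(np.float32)); print(st[i].tolist(),np.round(p[0],1),np.round(p[1],1),round(p[2]),at_z(s,c[i],.05))
    if n=='scene': pickle.dump(s,open('s5.pkl','wb'))
E
```

```text
13.65 [0.4352 0.0054 0.2007] trough x of grip -0.0234 [ 0.5  0.6 -3.1] [ 0.    0.16 -0.01] w 0.0594
320 [(312, 26), (321, 92), (366, -168), (408, 158)]
180 [(125, 40), (170, 102), (174, -130), (177, 42), (180, -78), (188, -60), (214, 48), (244, 107), (247, -175), (320, -28), (325, -132), (348, 44), (366, -75)]
450 [(124, 194), (161, -60), (165, -33), (169, 55), (173, -62), (177, 48), (188, -64), (200, 49), (203, 45), (243, 115), (246, -188), (366, -102)]
scene
[149, 52, 17, 35, 260] [155.3  69.5] [34.3  9.3] 69 [-0.2979  0.2873  0.05  ]
[451, 197, 88, 78, 1271] [497.5 225.2] [70.4 80.1] 22 [0.8421 0.2619 0.05  ]
[279, 274, 16, 12, 113] [285.9 278. ] [11.1 13.3] 39 [ 0.4637 -0.0868  0.05  ]
[78, 445, 44, 35, 759] [100.7 462.4] [47.9 30.4] 63 [ 0.3963 -0.6352  0.05  ]
[65, 451, 26, 20, 182] [ 79.4 459.8] [26.6 13.3] 18 [ 0.3449 -0.6659  0.05  ]
[63, 467, 24, 12, 150] [ 73.  475.3] [24.  10.5] 18 [ 0.3574 -0.6902  0.05  ]
wrist
[386, 181, 57, 25, 1332] [414. 193.] [56. 24.] 0 [ 0.4583 -0.0713  0.05  ]
[192, 182, 67, 24, 1423] [225.  193.5] [23. 66.] 90 [0.4553 0.0897 0.05  ]
```

Call:
carry_out:
  targets:
    - [1,0,0,0.5,0]
    - [1,0,0,1.2,0]
    - [1,0,0,2,0]
    - [1,0,0,2,0]
    - [1,0,0,2,0]
    - [1,0,0,1,0]
    - [1,0,0,0.5,0]
    - [1,1,0,0,0]
    - [1,2,0,0,0]
    - [1,2,0,0,0]
    - [1,1.5,0,0,0]
    - [1,0.8,0,0,0]
    - [1,0.4,0,0,0]
    - [1,0,0,0,0]

```text
time: 15.2
tool_pos: [0.342, 0.0045, 0.1209]
ee_rot: [-0.117, 1.57, 3.035]
wrist_force: [-0.1, 1.0, -2.0]
width: 0.0593
```

```bash
python3 tilt.py
```

```text
15.2 [0.342  0.0045 0.1209] trough x of grip -0.1165 [-0.1  1.  -2. ] [0.05 0.16 0.  ] w 0.0593
320 [(321, 74), (325, -52), (330, 91), (366, -221), (408, 147)]
180 [(121, -30), (125, 106), (170, 103), (175, -151), (177, 55), (180, -128), (325, -127), (348, 37), (366, -78)]
450 [(125, 114), (160, -108), (169, 60), (174, -64), (177, 49), (325, -58), (331, 47), (366, -106)]
```

Call:
carry_out:
  targets:
    - [1,0,0,-0.4,0]
    - [1,0,0,-0.4,0]
    - [1,0,0,-0.4,0]
    - [1,0,0,-0.4,0]
    - [1,-0.1,0,-0.4,0]
    - [1,-0.1,0,-0.4,0]
    - [1,-0.1,0,-0.4,0]
    - [1,-0.1,0,-0.4,0]
    - [1,0,0,0,0]

```text
time: 16.15
tool_pos: [0.375, 0.0048, 0.1283]
ee_rot: [2.895, 1.569, -0.235]
wrist_force: [-5.2, 0.1, 10.7]
width: 0.0597
```

```bash
python3 tilt.py
```

```text
16.15 [0.375  0.0048 0.1283] trough x of grip -0.0836 [-5.2  0.1 10.7] [ 0.11  1.09 -0.03] w 0.0597
320 [(136, -68), (312, 28), (325, 107), (355, -58), (360, 97), (366, -236), (408, 166)]
180 [(137, -37), (141, 132), (150, -28), (188, 174), (193, -125), (200, -72), (203, 118), (206, -91), (325, -150), (349, 41), (366, -77)]
450 [(133, -65), (140, 80), (149, 83), (187, 85), (199, -94), (202, 84), (366, -108)]
```

Call:
carry_out:
  targets:
    - [1,-0.2,0,-0.4,0]
    - [1,-0.15,0,-0.4,0]
    - [1,-0.15,0,-0.4,0]
    - [1,-0.15,0,-0.4,0]
    - [1,-0.1,0,-0.4,0]
    - [1,-0.1,0,-0.4,0]
    - [1,-0.1,0,-0.4,0]
    - [1,0,0,0,0]

```text
time: 17.0
tool_pos: [0.402, 0.0052, 0.1341]
ee_rot: [-0.098, 1.57, 3.055]
wrist_force: [-2.3, -0.2, -0.2]
width: 0.0599
```

```bash
python3 tilt.py
```

```text
17.0 [0.402  0.0052 0.1341] trough x of grip -0.0564 [-2.3 -0.2 -0.2] [ 0.04  0.63 -0.  ] w 0.0599
320 [(134, -146), (155, -38), (173, -91), (310, 27), (329, 63), (366, -182), (408, 149)]
180 [(128, -147), (136, -173), (154, 92), (176, -31), (180, 126), (187, -78), (216, 244), (222, -153), (227, -30), (238, -79), (241, 152), (245, -119), (325, -118), (348, 39), (366, -76)]
450 [(134, -254), (139, 31), (144, 25), (169, -81), (179, 77), (215, 111), (229, 209), (238, -238), (240, 215), (244, -234), (366, -102)]
```

Call:
carry_out:
  targets:
    - [1,-0.05,0,-0.4,0]
    - [1,0,0,-0.4,0]
    - [1,0,0,-0.4,0]
    - [1,0,0,0.3,0]
    - [1,-1,0,0.2,0]
    - [1,-2,0,0,0]
    - [1,-2,0,0,0]
    - [1,-2,0,0,0]
    - [1,-1,0,0,0]
    - [1,0,0,0,0]

```text
time: 18.05
tool_pos: [0.4103, 0.0051, 0.2176]
ee_rot: [3.004, 1.565, -0.127]
wrist_force: [0.3, -0.2, -3.0]
width: 0.06
```

```bash
python3 tilt.py
```

```text
18.05 [0.4103 0.0051 0.2176] trough x of grip -0.0483 [ 0.3 -0.2 -3. ] [0.01 0.06 0.03] w 0.06
320 [(144, -173), (160, -32), (178, 35), (187, -156), (310, 28), (330, 97), (339, -64), (343, 108), (366, -215), (408, 130)]
180 [(137, -99), (161, -59), (184, 48), (189, 32), (201, -100), (227, 266), (233, -145), (237, -27), (253, -81), (256, 160), (260, -116), (292, -25), (325, -131), (338, -25), (349, 32), (366, -77)]
450 [(142, -158), (160, -59), (225, 129), (232, 180), (252, -267), (255, 250), (259, -250), (340, -25), (366, -105)]
```

Call:
carry_out:
  targets:
    - [1,0,0,-1,0]
    - [1,0,0,-2,0]
    - [1,0,0,-3,0]
    - [1,0,0,-3,0]
    - [1,0,0,-3,0]
    - [1,0,0,-3,0]
    - [1,0,0,-2.5,0]
    - [1,0,0,-1.5,0]
    - [1,0,0,-0.8,0]
    - [1,1.5,0,0,0]
    - [1,3,0,0,0]
    - [1,3,0,0,0]
    - [1,2.5,0,0,0]
    - [1,1.5,0,0,0]
    - [1,1,0,0,0]
    - [1,0.4,0,0,0]
    - [1,0.3,0,0,0]
    - [1,0,0,0,0]

```text
time: 19.9
tool_pos: [0.6076, 0.0073, 0.0843]
ee_rot: [2.998, 1.569, -0.133]
wrist_force: [0.3, 0.4, -3.3]
width: 0.0595
```

```bash
python3 tilt.py
```

```text
19.9 [0.6076 0.0073 0.0843] trough x of grip 0.149 [ 0.3  0.4 -3.3] [0.04 0.05 0.03] w 0.0595
320 [(174, -43), (187, -56), (310, 28), (330, 148), (354, -121), (366, -85), (408, 101)]
180 [(199, -30), (202, 30), (227, 281), (233, -176), (238, -27), (241, -29), (244, 27), (253, -97), (256, 190), (260, -141), (271, -58), (278, 63), (325, -187), (348, 37), (366, -81)]
450 [(179, -77), (200, 60), (225, 132), (231, 199), (252, -278), (255, 268), (259, -277), (274, -61), (281, 72), (366, -110)]
```

Call:
carry_out:
  targets:
    - [1,0.4,0,0,0]
    - [1,0.4,0,-0.3,0]
    - [1,0.2,0,-0.5,0]
    - [1,0.2,0,-0.5,0]
    - [1,0.2,0,-0.5,0]
    - [1,0.2,0,-0.5,0]
    - [1,0.15,0,-0.4,0]
    - [1,0,0,0,0]

```text
time: 20.75
tool_pos: [0.6365, 0.0076, 0.0695]
ee_rot: [3.093, 1.565, -0.038]
wrist_force: [-0.2, 0.0, 6.3]
width: 0.06
```

```bash
python3 tilt.py
```

```text
20.75 [0.6365 0.0076 0.0695] trough x of grip 0.1779 [-0.2  0.   6.3] [0.12 0.34 0.08] w 0.06
320 [(216, -70), (222, -27), (311, 27), (333, 126), (366, -238), (408, 31), (416, 62)]
180 [(232, -100), (238, 39), (256, 322), (262, -175), (292, -89), (295, 215), (299, -262), (316, -57), (322, 43), (325, -86), (348, 32), (366, -81)]
450 [(201, -103), (236, 50), (254, 151), (261, 178), (291, -311), (294, 300), (297, -295), (320, -63), (326, 60), (366, -109)]
```

Call:
carry_out:
  targets:
    - [1,0.1,0,-0.3,0]
    - [1,0.15,0,-0.3,0]
    - [1,0.15,0,-0.3,0]
    - [1,0.1,0,0,0]
    - [1,0,0,0,0]

```text
time: 21.3
tool_pos: [0.646, 0.0078, 0.0652]
ee_rot: [3.107, 1.563, -0.023]
wrist_force: [0.8, 0.2, 8.6]
width: 0.06
```

```bash
python3 tilt.py
```

```text
21.3 [0.646  0.0078 0.0652] trough x of grip 0.1874 [0.8 0.2 8.6] [0.21 0.34 0.08] w 0.06
320 [(229, -68), (236, -31), (310, 28), (333, 41), (336, -45), (341, 63), (366, -252), (408, 168), (415, -117)]
180 [(245, -55), (248, -49), (252, 38), (267, 330), (273, -157), (307, -101), (310, 300), (314, -292), (325, -148), (349, 34), (366, -84)]
450 [(202, -94), (237, 74), (243, -103), (250, 47), (265, 163), (272, 187), (306, -266), (308, 267), (313, -307), (334, -35), (366, -110)]
```

Call:
carry_out:
  targets:
    - [0.33,0,0,0,0]
    - [0.28,0,0,0,0]
    - [0.2,0,0,0,0]
    - [0,0,0,0,0]
    - [0,0,0,0,0]
    - [0,0,0,0,0]
    - [0,-1,0,0,0]
    - [0,-3,0,0,0]
    - [0,-4,0,0,0]
    - [0,-4,0,0,0]
    - [0,-2,0,0,0]
    - [0,0,0,0,0]

```text
time: 22.55
tool_pos: [0.6452, 0.0076, 0.2071]
ee_rot: [3.048, 1.56, -0.083]
wrist_force: [0.2, 0.2, 1.1]
width: 0.094
```

```bash
python3 tilt.py
python3 - <<'E'
from h import *
from bench import robot
t=pickle.load(open('wt.pkl','rb')); s=robot.snapshot('scene'); pickle.dump(s,open('s6.pkl','wb'))
a=cv2.resize(t['image'][:,:,::-1],(400,300)); b=cv2.resize(s['image'][160:340,230:410,::-1],(400,400),interpolation=cv2.INTER_CUBIC)
z=np.zeros((400,800,3),np.uint8); z[:300,:400]=a; z[:,400:]=b; cv2.imwrite('pics/g5.png',z)
E
```

```text
22.55 [0.6452 0.0076 0.2071] trough x of grip 0.1865 [0.2 0.2 1.1] [ 0.02 -0.02 -0.05] w 0.094
320 [(192, -28), (195, -48), (199, -40), (223, 122), (237, 140), (246, -73), (249, 74), (251, -137), (267, -68), (271, 73), (324, -110), (333, 70), (359, -29), (363, 36), (366, -186), (408, 181)]
180 [(265, -72), (270, 79), (289, -25), (297, -28), (407, 26)]
450 [(179, -77), (194, 58), (204, -88), (215, 135), (220, -66), (246, 81), (268, -80), (272, 73), (283, -25), (356, 30), (358, 30), (363, 63), (366, -114), (407, 203)]
```

View pics/g5.png

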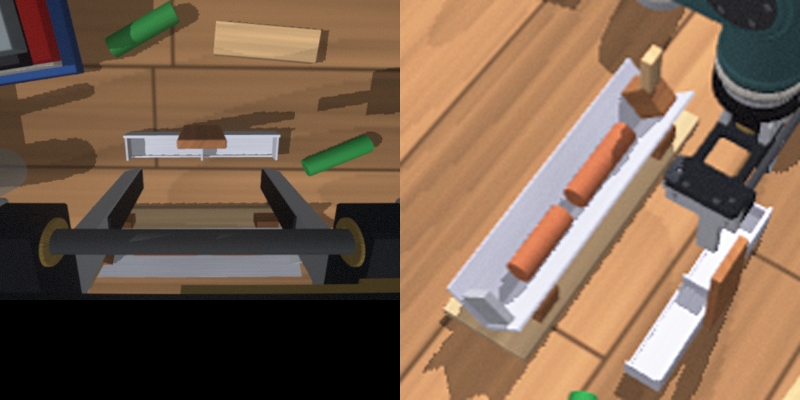

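Run:
```python
from h import *
import itertools
from bench import robot
s6=pickle.load(open('s6.pkl','rb')); t0=pickle.load(open('top0.pkl','rb'))
def mask(s,c):
    im=s['image'].astype(int); u,v=c
    h=cv2.cvtColor(s['image'],cv2.COLOR_RGB2HSV)[v-25:v+25,u-25:u+25]; return h
for s in(s6,t0):
    c=proj(s,[[.457,.168,.1]])[0].astype(int); h=mask(s,c)
    print(c); 
    for r in range(8,42,3): print(' '.join('%d/%d/%d'%tuple(h[r,k]) for k in range(14,36,3)))
o=robot.get_obs(); print(o['joint_positions'].round(3))
```

```text
[342 191]
14/125/122 13/123/122 14/120/125 13/120/128 13/125/129 14/126/121 15/127/122 14/126/121
13/122/119 15/125/122 14/124/127 13/117/131 14/125/120 13/123/124 13/128/120 14/126/121
14/128/112 14/124/127 13/122/127 13/122/127 16/108/205 13/122/119 14/121/78 14/123/231
14/120/128 13/119/131 14/122/127 14/121/150 20/86/248 20/87/251 14/129/210 14/125/230
9/53/158 12/95/132 12/126/123 22/81/255 22/75/255 16/101/114 14/123/233 14/122/229
122/24/215 122/23/210 14/141/119 17/109/148 15/105/143 15/97/105 15/124/229 14/123/226
120/23/211 122/23/211 135/13/190 15/107/150 15/106/123 15/106/103 14/122/227 14/124/224
118/23/210 7/64/191 12/145/190 15/99/152 16/100/120 15/93/104 14/126/222 13/123/217
155/16/192 12/150/191 13/135/182 15/105/150 16/101/116 11/141/146 11/138/142 14/123/216
13/156/160 12/146/131 12/145/114 11/140/111 14/124/105 12/139/147 12/146/155 12/142/158
2/42/114 12/144/103 13/141/105 11/138/107 12/145/127 12/143/148 12/144/154 12/144/154
118/25/145 11/115/113 13/140/111 11/143/112 12/150/112 12/148/155 12/146/154 178/33/185
[260 269]
15/134/133 15/134/133 15/133/134 15/133
[... 305 characters left out ...]
140 15/131/140 4/12/143 11/75/105 14/137/95 12/137/95 11/101/93 130/7/108
15/134/143 15/135/142 16/88/148 17/114/147 17/117/153 17/116/123 13/92/78 130/7/108
15/135/145 15/134/145 17/109/155 17/115/155 17/115/164 17/115/129 13/99/80 140/7/106
15/134/131 15/130/133 15/69/134 14/124/115 15/132/114 14/131/113 13/128/96 173/12/87
15/132/131 15/131/132 13/44/123 13/128/118 13/149/120 13/147/120 13/131/107 170/9/83
15/134/137 15/132/137 9/28/117 12/117/118 13/146/119 13/145/120 13/125/110 160/9/87
15/135/140 15/128/139 0/9/114 3/23/113 5/29/113 0/16/112 174/11/111 120/7/113
15/133/121 14/119/122 165/4/121 140/6/125 140/6/124 150/4/123 165/4/122 140/6/119
[-0.076  0.297  1.135 -0.     1.709  1.484]
```

Run:
```python
from h import *
s=pickle.load(open('s6.pkl','rb'))
h=cv2.cvtColor(s['image'],cv2.COLOR_RGB2HSV); m=np.zeros(h.shape[:2],bool); w=h[165:200,330:360]
m[165:200,330:360]=(w[:,:,0]>=18)&(w[:,:,0]<30)&(w[:,:,2]>225)&(w[:,:,1]<100)
p=np.argwhere(m)[:,::-1]; c=p.mean(0); X=at_z(s,c,.126); print(len(p),c,X)
q=np.array([[X[0]+a*.007,X[1]+b*.013,.126] for a,b in((1,1),(1,-1),(-1,-1),(-1,1))]); print(proj(s,q).round(1).tolist(), p.min(0),p.max(0))
from bench import robot
o=robot.get_obs(); print(to(o,[.457,X[1],.2071])[0])
```

```text
31 [342.74193548 184.32258065] [0.4554 0.1687 0.126 ]
[[348.1, 182.0], [342.4, 189.2], [337.4, 186.6], [343.2, 179.5]] [339 181] [346 187]
[ -0.63 -16.29  18.42]
```

Call:
carry_out:
  targets:
    - [0,0,-1.5,1.5,0]
    - [0,0,-3,3.5,0]
    - [0,0,-3,3.5,0]
    - [0,0,-3,3.5,0]
    - [0,0,-3,3.5,0]
    - [0,0,-2,2.3,0]
    - [0,0,-0.8,1,0]
    - [0,0,0,0,0]
    - [0,0,0,0,0]

```text
time: 23.55
tool_pos: [0.4537, 0.168, 0.1999]
ee_rot: [0.867, 1.569, -2.265]
wrist_force: [-1.0, -0.4, 0.5]
width: 0.094
```

Run:
```python
from h import *
from bench import robot
o=robot.get_obs(); d,R=to(o,[.456,.169,.090]); print(o['tool_pos'].round(4),d,R.round(3).tolist())
s=robot.snapshot('wrist'); h=cv2.cvtColor(s['image'],cv2.COLOR_RGB2HSV)
m=((h[:,:,0]>=18)&(h[:,:,0]<30)&(h[:,:,2]>225)&(h[:,:,1]<100)).astype(np.uint8)
k,l,st,c=cv2.connectedComponentsWithStats(m); print([(st[i].tolist(),at_z(s,c[i],.126).tolist()) for i in range(1,k) if st[i,4]>80])
```

```text
[0.4537 0.168  0.1999] [10.99 -0.11 -0.25] [[-0.001, 0.01, -1.0], [-0.001, -1.0, -0.01], [-1.0, 0.001, 0.001]]
[]
```

Call:
carry_out:
  targets:
    - [0,1,-0.1,-0.2,0]
    - [0,3,0,0,0]
    - [0,3,0,0,0]
    - [0,2,0,0,0]
    - [0,1.4,0,0,0]
    - [0,0.6,0,0,0]
    - [0,0,0,0,0]
    - [0.5,0,0,0,0]
    - [0.6,0,0,0,0]
    - [1,0,0,0,0]
    - [1,0,0,0,0]
    - [1,0,0,0,0]
    - [1,0,0,0,0]
    - [1,0,0,0,0]
    - [1,0,0,0,0]

```text
time: 25.1
tool_pos: [0.4552, 0.1697, 0.0908]
ee_rot: [1.347, 1.571, -1.784]
wrist_force: [0.3, -0.4, 1.1]
width: 0.0335
```

Call:
carry_out:
  targets:
    - [1,0,0,0,0]
    - [1,0,0,0,0]
    - [1,0,0,0,0]
    - [1,0,0,0,0]

```text
time: 25.5
tool_pos: [0.4552, 0.1694, 0.0908]
ee_rot: [1.416, 1.57, -1.715]
wrist_force: [0.3, -2.2, 0.4]
width: 0.0257
```

Call:
carry_out:
  targets:
    - [1,0,0.4,0,0]
    - [1,0,0.8,0,0]
    - [1,0,0.8,0,0]
    - [1,0,0.8,0,0]
    - [1,0,0.8,0,0]
    - [1,0,0.8,0,0]
    - [1,0,0.8,0,0]
    - [1,0,0.8,0,0]
    - [1,0,0.8,0,0]
    - [1,0,0.6,0,0]
    - [1,0,0.6,0,0]
    - [1,0,0.4,0,0]
    - [1,0,0,0,0]

```text
time: 26.8
tool_pos: [0.4563, 0.0848, 0.0908]
ee_rot: [1.924, 1.57, -1.207]
wrist_force: [2.9, 0.4, -2.7]
width: 0.0255
```

Call:
carry_out:
  targets:
    - [1,0,0.3,0,0]
    - [1,0,0.3,0,0]
    - [1,0,0.3,0,0]
    - [1,0,0.3,0,0]
    - [1,0,0.2,0,0]
    - [1,0,0,0,0]

```text
time: 27.4
tool_pos: [0.4565, 0.0715, 0.0908]
ee_rot: [2.491, 1.57, -0.64]
wrist_force: [3.6, 2.2, -3.5]
width: 0.026
```

Call:
carry_out:
  targets:
    - [1,0,0.15,0,0]
    - [1,0,0.1,0,0]
    - [1,0,0,0,0]

```text
time: 27.7
tool_pos: [0.4565, 0.0693, 0.0908]
ee_rot: [3.094, 1.57, -0.036]
wrist_force: [4.0, 3.2, -3.3]
width: 0.0257
```

Call:
carry_out:
  targets:
    - [1,0,0.1,0,0]
    - [1,0,0.1,0,0]
    - [1,0,0,0,0]

```text
time: 28.0
tool_pos: [0.4565, 0.0673, 0.0908]
ee_rot: [-3.073, 1.57, 0.08]
wrist_force: [3.8, 2.4, -4.2]
width: 0.026
```

Call:
carry_out:
  targets:
    - [1,0,0.1,0,0]
    - [1,0,0.1,0,0]
    - [1,0,0,0,0]

```text
time: 28.3
tool_pos: [0.4566, 0.0653, 0.0908]
ee_rot: [-3.032, 1.57, 0.121]
wrist_force: [3.8, 2.2, -3.7]
width: 0.0259
```

Call:
carry_out:
  targets:
    - [1,0,0.1,0,0]
    - [1,0,0,0,0]

```text
time: 28.5
tool_pos: [0.4566, 0.0643, 0.0908]
ee_rot: [-2.998, 1.57, 0.155]
wrist_force: [3.0, 3.5, -3.1]
width: 0.026
```

Call:
carry_out:
  targets:
    - [1,0,0.1,0,0]
    - [1,0,0,0,0]

```text
time: 28.7
tool_pos: [0.4566, 0.0634, 0.0909]
ee_rot: [-2.985, 1.57, 0.168]
wrist_force: [4.0, 3.4, -4.3]
width: 0.0261
```

Run:
```python
from h import *
from bench import robot
o=robot.get_obs(); print(o['tool_pos'].round(4),o['wrist_force'].round(2))
s=robot.snapshot('scene'); pickle.dump(s,open('s7.pkl','wb')); h=cv2.cvtColor(s['image'],cv2.COLOR_RGB2HSV)
m=((h[:,:,0]<11)&(h[:,:,1]>130)&(h[:,:,2]>60)).astype(np.uint8); m[:150]=0;m[350:]=0;m[:,:250]=0;m[:,360:]=0
k,l,st,c=cv2.connectedComponentsWithStats(m)
for i in range(1,k):
    if st[i,4]>30:
        q=np.argwhere(l==i)[:,::-1]; Y=np.array([at_z(s,p,.05) for p in q]); print(st[i].tolist(),'y range',Y[:,1].min(),Y[:,1].max(),'x',np.median(Y[:,0]))
```

```text
[0.4566 0.0634 0.0909] [ 3.99  3.4  -4.31]
[270, 234, 51, 64, 802] y range -0.1334 0.0531 x 0.4615
```

Call:
carry_out:
  targets:
    - [1,0,0.1,0,0]
    - [1,0,0,0,0]

```text
time: 28.95
tool_pos: [0.4566, 0.0632, 0.0909]
ee_rot: [-1.975, 1.569, 1.178]
wrist_force: [5.4, 4.8, -4.0]
width: 0.0255
```

Call:
carry_out:
  targets:
    - [1,0,0.1,0,0]
    - [1,0,0,0,0]

```text
time: 29.15
tool_pos: [0.4566, 0.0631, 0.0909]
ee_rot: [-1.786, 1.567, 1.367]
wrist_force: [4.3, 8.0, -4.1]
width: 0.0255
```

Call:
carry_out:
  targets:
    - [1,0,0.1,0,0]
    - [1,0,0,0,0]

```text
time: 29.35
tool_pos: [0.4566, 0.0631, 0.0909]
ee_rot: [-1.726, 1.565, 1.427]
wrist_force: [4.4, 11.3, -3.4]
width: 0.0255
```

Call:
carry_out:
  targets:
    - [1,0,-0.2,0,0]
    - [1,0,0,0,0]

```text
time: 29.55
tool_pos: [0.4566, 0.0632, 0.0908]
ee_rot: [-2.138, 1.57, 1.015]
wrist_force: [3.8, 4.5, -2.9]
width: 0.026
```

Call:
carry_out:
  targets:
    - [0.6,0,0,0,0]
    - [0.5,0,0,0,0]
    - [0.4,0,0,0,0]
    - [0.3,0,0,0,0]
    - [0.3,0,0,0,0]
    - [0.3,0,0,0,0]
    - [0.3,-1,0,0,0]
    - [0.3,-3,0,0,0]
    - [0.3,-4,0,0,0]
    - [0.3,-4,0,0,0]
    - [0.3,-2,0,0,0]
    - [0.3,0,0,4,0]
    - [0.3,0,0,4,0]
    - [0.3,0,0,4,0]
    - [0.3,0,0,0,0]
    - [0.3,0,0,0,0]

```text
time: 31.15
tool_pos: [0.3366, 0.061, 0.232]
ee_rot: [3.094, 1.567, -0.037]
wrist_force: [-0.6, -0.3, 0.1]
width: 0.0656
```

Run:
```python
from h import *
from bench import robot
o=robot.get_obs(); print(o['time'],o['tool_pos'].round(4),o['wrist_force'].round(2),o['width'])
s=robot.snapshot('scene'); pickle.dump(s,open('s8.pkl','wb')); s6=pickle.load(open('s6.pkl','rb'))
h=cv2.cvtColor(s['image'],cv2.COLOR_RGB2HSV)
m=((h[:,:,0]>=18)&(h[:,:,0]<30)&(h[:,:,2]>225)&(h[:,:,1]<100)); c=proj(s,[[.4575,.0635,.126]])[0]; u,v=c.astype(int)
p=np.argwhere(m[v-12:v+13,u-12:u+13])[:,::-1]+[u-12,v-12]; print('handle',len(p),at_z(s,p.mean(0),.126),'expected y',.0635)
m=((h[:,:,0]<11)&(h[:,:,1]>130)&(h[:,:,2]>60)).astype(np.uint8); m[:150]=0;m[350:]=0;m[:,:250]=0;m[:,345:]=0
q=np.argwhere(m)[:,::-1]; Y=np.array([at_z(s,x,.05) for x in q]); print(len(q),Y[:,1].min(),Y[:,1].max(),np.median(Y[:,0]))
d=np.abs(s['image'].astype(int)-s6['image']).sum(2)>90; k,l,st,cc=cv2.connectedComponentsWithStats(d.astype(np.uint8)); print([st[i].tolist() for i in range(1,k) if st[i,4]>25])
```

```text
31.15 [0.3366 0.061  0.232 ] [-0.62 -0.3   0.06] 0.06555730917527243
handle 22 [0.4565 0.0622 0.126 ] expected y 0.0635
812 -0.1334 0.0601 0.4616
[[90, 0, 44, 46, 602], [166, 0, 13, 15, 103], [180, 0, 266, 274, 22430], [123, 37, 51, 102, 1512], [180, 58, 67, 92, 1210], [163, 115, 10, 17, 70], [107, 138, 20, 20, 118], [111, 164, 97, 179, 4949], [298, 180, 57, 92, 1435], [190, 183, 12, 14, 32], [0, 198, 130, 272, 12066], [94, 274, 21, 9, 47], [270, 278, 18, 22, 216], [89, 295, 156, 148, 7177], [274, 367, 77, 113, 3265], [161, 454, 100, 26, 1216], [110, 458, 7, 17, 26]]
```

```bash
python3 -c "
from bench import robot
print(robot.close_job())"
```

```text
the job is handed in; nothing more can be done
None
```

The job is done and handed in at about 31 s: both sticks lie end to end against the stop, and the tray stands empty on the bench. The hand-in gave no verdict.

- **Tipping:** I gripped the tray's handle plate by its edges and lowered it into the trough. Pushing the lip against the near leg turned the tray in the grip to about 50 degrees. I then drew it out from under the sticks along its floor. The wrist load fell from about 5 N to 3 N, and the picture showed both sticks in the fold.
- **Tray:** I turned it back by pushing its underside against the trough's outer edge, then pressed it flat on the bench and released it. The last picture I viewed showed it upright and empty. I did not measure its tilt separately after that.
- **Keeper:** I slid it in small steps until it stopped hard at a handle position of y = 0.063 m, where I expected 0.0635 m. That puts the joint at about 0.110. The force was 11 N at most, and I eased it to about 4.5 N before letting go.
- **Last checks:** After release the camera put the handle at y = 0.062 m and showed the orange row as one length. The end of the row at the stop was hidden behind the stop plate, so contact there rests on the hard stop I felt and the handle position. I saw no sign that any of the other things on the bench had been touched, but I did not measure them again.

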